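# Tumble the blue heating block over the draining step, wells up

### The arm

A 6-joint arm with a two-finger parallel gripper is mounted at the origin on the work surface. World frame = base frame: x ahead of the robot, y to its left, z up, the work surface at z = 0. Lengths are in m, angles in rad, forces in N, time in s.
With the tool pointing down it reaches from about 0.25 to 0.725 m from the base axis. Payload 9.7 kg.
Tool frame: the origin (TCP) lies midway between the tips of the shut fingers; the grasp point (between the pads) lies 19 mm behind it; z points along the fingers, y is the direction in which the jaws open and shut (so a half turn about z gives the same grasp; the last joint's range is limited). The gripper opens to 85 mm and grips with 20 to 120 N. Pads are 22 mm wide; open, the fingers measure 114 mm over their backs; the gripper's body (76 mm by 85 mm) begins 54 mm behind the grasp point. The pads swing forward as they close: fully open they stand 13 mm farther back than shut.
Start: joints at [0, 0.087, 0.176, 1.66, 0, 1.571], TCP at [0.55, -0, 0.231] pointing down, gripper open.
Joint ranges: [-3.13, 3.13], [-0.85, 1.81], [-1.15, 1.24], [-2.2, 2.28], [-1.44, 1.52], [-3.14, 3.14]. Speed limits (rad/s): [2.22, 2.22, 2.57, 3.14, 3.14, 3.14].

### API

Orientations are given as a unit quaternion [w, x, y, z].
In Python, from rig import * gives the robot as it stands.
- The arm moves only by the shell command python3 -m inch 'ROWS' [OPENING] [FORCE]. ROWS is JSON, a list of rows, each a list of 4 numbers: the shift along the world's x, y, z in mm, then the turn about the world's z in rad. A call has 1 to 8 rows; each row is the pose to reach, as a shift and turn from the pose commanded when the call began; what a row does not reach only later rows make up. A row lasts 1/10 s, in which the tool goes at most 50 mm and 8.59 degrees, less where a joint would pass 70% of its speed; a pose out of reach is approached as far as the arm can. A call with a gripper value outside its range is refused whole. OPENING is the opening, from 0 (shut) to 1 (fully open), set as the call begins (- or left out, the last holds). The fingers move at their own pace and stop on an object; FORCE is the grip in N (left out, the last holds). Time passes only in rows, so rows that repeat a pose let the fingers close. It gives the time, the measured TCP pose, the force and the opening at its end, in the units of the state.
- observe(): the state, without advancing time (a new reading comes with each control period).
- capture(name): name is "scene" or "side" or "wrist"; returns a dict with "frame" (400x640x3 uint8, blue, green, red), "depth" (400x640 float32, m along the optical axis (not along the pixel's ray), 0 where there is no reading), "fx", "fy", "cx", "cy" (pixels), "pose" (4x4, takes a point from camera to world coordinates). Camera axes: x right, y down, z forward; pixel columns grow to the right and rows downward; lengths in m; the calibration is good to about 2 mm. A picture is of the moment at which its call begins.
- close_job(): hands the job in, once; it reports no verdict.
The state is a dict: "time_s": time; "joint_positions": joint angles; "qd": joint speeds; "tau": joint torques, N m; "ee_pos": TCP position; "orientation": TCP orientation; "force": force on the tool from outside, world axes, zero at the start; "ft_torque": the same for the moment, N m; "opening": finger opening in m.
Only numpy, scipy, OpenCV 4.12 (cv2) and the standard library are available. Lean on these libraries where they do the work, as an engineer would, in place of code of your own. Each camera call takes 0.05 s, during which the arm holds its last target.

### The job

The washed heating blocks have drained standing on end on the white step. Tip the blue one over the step's edge so that it makes a quarter turn and ends lying flat on the black mat below, wells facing up and roughly square to the step, then let go of it. Do not pick it up off the step to turn it, and leave the dark grey and the red block standing where they are.

Things in the scene. Friction and masses are not known exactly. Their poses are not given: they have to be found in the camera images.
- blue_center (a point): Centre of the loose blue aluminium block, 0.3 to 0.55 kg, 44 x 60 x 64 mm along its own x, y, z. Its -x face has three wells 20 mm wide, 32 deep; its +x face is plain. It starts on end (z up, 64 tall) on the deck, wells to the robot, plain face 10 to 45 mm from the edge, within 7 deg of square. Pushed low on the wells face it tips once its middle passes the edge and lands on its plain face.
- grey_center (a point): Centre of the dark grey block, alike in size and shape to the blue one (44 x 60 x 64 mm along its own x, y, z) and standing on end on the deck too, wells to the robot. To be left alone.
- red_center (a point): Centre of the red block, alike in size and shape to the blue one (44 x 60 x 64 mm along its own x, y, z) and standing on end on the deck too, wells to the robot. To be left alone.
- step: Fixed two-level step. Origin: at bench height under the middle of its edge; x points from deck to mat, away from the robot (within 23 deg), y along the edge, z up. White deck: x -150 to 0 mm, y -160 to 160, top 30 mm above the bench. Black mat: x 0 to 160, same width, top 4 mm up, so the drop is 26 mm. The blocks stand in any order at y about -100, 0, 100 mm, gaps about 25 mm or more.
Things that resemble listed ones, but are neither listed nor needed, are in the scene too. What is meant by the part that bears blue_center is not green, orange or turquoise, and is the smaller of those in its own colour.

How it is judged:
By the outcome, as a careful person would: the job done as asked, in the order asked, and still so for the second after the job is handed in, with the robot touching nothing.
It also fails if it takes over 32 s, if anything falls off the work surface, if the arm or the gripper's body presses on something with over 40 N, if the wrist force passes 120 N, or if a joint passes its speed limit or range.

## Working session

There is one attempt and no reset: what is moved stays moved. The work goes in short steps, Python scripts to look and compute and a shell command to move; the robot and the scene stay as the last step left them, time stands still between calls to the robot, and variables do not carry over. Pictures are saved under pics/ and viewed, and the job is handed in when it is done.

```bash
mkdir -p pics; ls; python3 - <<'E'
from rig import *
import cv2,pickle
s=observe();print(s)
for n in("scene","side","wrist"):
    c=capture(n);cv2.imwrite(f"pics/{n}0.png",c["frame"]);pickle.dump(c,open(f"{n}0.pkl","wb"))
    print(n,c["fx"],c["fy"],c["cx"],c["cy"],c["pose"].round(3).tolist())
E
```

```text
pics
{'time_s': 0.0, 'joint_positions': array([3.56585550e-07, 8.74807068e-02, 1.75146311e-01, 1.65982333e+00,
       3.49648370e-05, 1.57080951e+00]), 'qd': array([-0.00061251,  0.00055777,  0.00076795,  0.00032112, -0.0008636 ,
        0.00019283]), 'tau': array([ 7.68234549e-04, -5.20392072e+01,  4.64802504e+01,  1.63646933e-02,
        2.23589603e-05, -6.77332673e-05]), 'ee_pos': array([5.49766382e-01, 1.01610173e-05, 2.30577989e-01]), 'orientation': array([-4.93687580e-04,  7.07111159e-01,  7.07102075e-01, -4.68970228e-04]), 'force': array([ 0.64530066, -0.37488299, -0.11216582]), 'ft_torque': array([ 0.03819559, -0.0003087 , -0.03598316]), 'opening': 0.08485755336330475}
scene 499.5268104654022 499.5268104654022 325.24498278505934 197.3043670625906 [[-0.334, 0.729, -0.598, 1.039], [0.943, 0.25, -0.221, 0.258], [-0.012, -0.637, -0.771, 0.76], [0.0, 0.0, 0.0, 1.0]]
side 387.7433924475541 387.7433924475541 320.0027496122846 199.2861479009665 [[-0.935, -0.244, 0.257, 0.319], [-0.354, 0.602, -0.715, 0.532], [0.02, -0.76, -0.65, 0.485], [0.0, 0.0, 0.0, 1.0]]
wrist 320.2189809692473 320.2189809692473 317.835664170034 198.80472407444455 [[1.0, 0.001, -0.0, 0.55], [0.0, -0.965, -0.262, 0.066], [-0.0, 0.262, -0.965, 0.372], [0.0, 0.0, 0.0, 1.0]]
```

View pics/scene0.png

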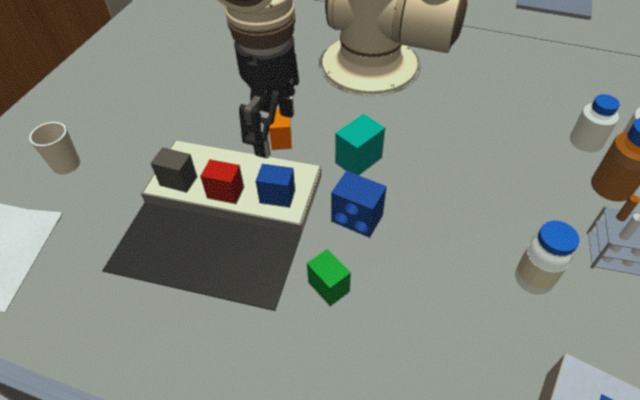

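View pics/side0.png

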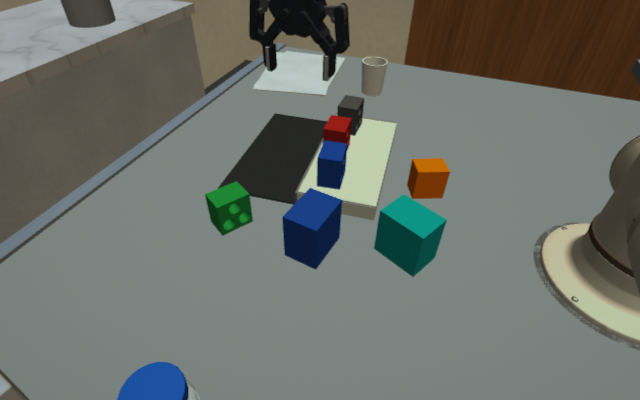

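View pics/wrist0.png

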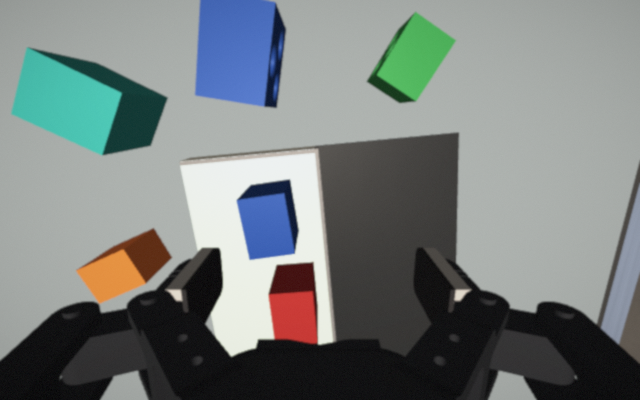

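The blue candidates are the one on the deck at scene (276,185) and a larger one on the bench at scene (358,203). The one on the deck is smaller, stands on end and sits in line with grey (174,170) and red (222,181), so it fits. Next I'll confirm it in a crop and measure.

```bash
cat > h.py <<'E'
import numpy as np,cv2
def pts(c,m):
    v,u=np.nonzero(m&(c["depth"]>0)); d=c["depth"][v,u]
    P=np.stack([(u-c["cx"])/c["fx"]*d,(v-c["cy"])/c["fy"]*d,d],1)
    return P@c["pose"][:3,:3].T+c["pose"][:3,3]
def masks(c):
    h=cv2.cvtColor(c["frame"],cv2.COLOR_BGR2HSV);H,S,V=[h[...,i].astype(int) for i in range(3)]
    return dict(blue=(H>105)&(H<130)&(S>130)&(V>40),red=((H<6)|(H>174))&(S>140)&(V>40),
      white=(V>170)&(S<60)&(H>15)&(H<60), dark=(V<90)&(S<90))
def rect(P):
    r=cv2.minAreaRect((P[:,:2]*1000).astype(np.float32)); return cv2.boxPoints(r).round(1).tolist(),np.round(r[1],1).tolist()
E
python3 - <<'E'
import pickle,numpy as np,cv2
from h import *
for n in("scene","side","wrist"):
    c=pickle.load(open(f"{n}0.pkl","rb"));M=masks(c)
    allP=pts(c,np.ones((400,640),bool))
    for k in("blue","red","white","dark"):
        nl,lab,st,ce=cv2.connectedComponentsWithStats(M[k].astype(np.uint8))
        for i in range(1,nl):
            if st[i,4]<250: continue
            P=pts(c,lab==i)
            if len(P)<100: continue
            m=np.median(P,0)
            if not(.25<m[0]<.9 and abs(m[1])<.4 and m[2]<.12):continue
            zt={'white':.03,'dark':.004}.get(k,.094)
            if k=='dark' and m[2]>.05: zt=.094
            T=P[abs(P[:,2]-zt)<.004]
            print(n,k,ce[i].round(),st[i,4],m.round(3),len(T),P[:,2].max().round(3))
            if len(T)>30: print('   ',rect(T), T[:,2].mean().round(4))
c=pickle.load(open("scene0.pkl","rb"))
cv2.imwrite("pics/crop.png",cv2.resize(c["frame"][130:250,140:400],None,fx=3,fy=3,interpolation=cv2.INTER_CUBIC))
E
```

```text
scene blue [275. 184.] 1244 [ 0.519 -0.033  0.09 ] 617 0.098
    ([[475.5, -11.899999618530273], [485.3999938964844, -69.9000015258789], [530.4000244140625, -62.099998474121094], [520.5, -4.099999904632568]], [45.7, 58.8]) 0.0947
scene blue [357. 203.] 2470 [0.5   0.117 0.083] 14 0.092
scene red [222. 180.] 1301 [ 0.541 -0.129  0.089] 627 0.098
    ([[500.79998779296875, -106.9000015258789], [506.1000061035156, -166.39999389648438], [551.4000244140625, -162.3000030517578], [546.0999755859375, -102.9000015258789]], [45.5, 59.7]) 0.0948
scene white [242. 181.] 4672 [ 0.483 -0.112  0.031] 4464 0.247
    ([[398.5, 9.699999809265137], [427.29998779296875, -301.8999938964844], [576.4000244140625, -288.1000061035156], [547.5999755859375, 23.5]], [149.7, 312.9]) 0.031
scene dark [176. 175.] 919 [ 0.549 -0.217  0.068] 138 0.098
    ([[507.70001220703125, -208.8000030517578], [549.2999877929688, -266.1000061035156], [578.5, -244.89999389648438], [537.0, -187.60000610351562]], [36.1, 70.8]) 0.0936
scene dark [207. 251.] 14464 [ 0.643 -0.117  0.005] 13149 0.032
    ([[547.2999877929688, 27.79999
[... 1684 characters left out ...]
  0.093] 2129 0.306
    ([[501.20001220703125, -105.69999694824219], [506.20001220703125, -166.1999969482422], [548.9000244140625, -162.6999969482422], [543.9000244140625, -102.19999694824219]], [42.8, 60.7]) 0.093
wrist white [256. 269.] 10536 [ 0.461 -0.111  0.029] 10387 0.308
    ([[399.20001220703125, 14.600000381469727], [422.8999938964844, -237.1999969482422], [572.2000122070312, -223.10000610351562], [548.5, 28.700000762939453]], [149.9, 252.9]) 0.029
wrist white [222. 159.] 315 [0.444 0.016 0.029] 311 0.032
    ([[399.3999938964844, 14.600000381469727], [400.1000061035156, 7.900000095367432], [507.0, 20.200000762939453], [506.20001220703125, 26.799999237060547]], [107.5, 6.7]) 0.0292
```

View pics/crop.png

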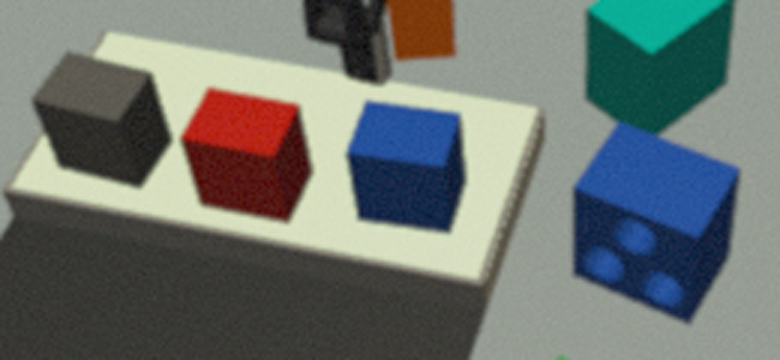

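The crop shows the deck block at crop (410,165), which is clearly smaller than the bench block at (655,205), so the deck block is the blue one meant. In the step frame its centre is about (-50, +100) mm with a yaw of about 3°. The step's own yaw is about 5.3°. I'll turn the jaws along the edge, leave them slightly open as a two-point paddle, and go behind the block.

```bash
python3 -m inch '[[-15,-6,0,0.15],[-30,-12,0,0.3],[-45,-18,0,0.45],[-60,-24,0,0.6],[-75,-30,0,0.75],[-90,-36,0,0.9],[-100,-40,0,1.05],[-107,-43,0,1.2]]' 0.25 40
python3 -m inch '[[0,0,0,0.15],[0,0,0,0.3],[0,0,0,0.464],[0,0,-40,0.464],[0,0,-80,0.464],[0,0,-110,0.464],[0,0,-110,0.464]]'
python3 - <<'E'
from rig import *
import cv2
cv2.imwrite("pics/w1.png",capture("wrist")["frame"])
cv2.imwrite("pics/s1.png",capture("side")["frame"])
E
```

```text
time_s: 0.95
ee_pos: [0.4423, -0.0432, 0.2313]
orientation: [-0.0, 0.181, 0.983, -0.0]
force: [-0.2, -0.2, 0.5]
opening: 0.0212
time_s: 1.65
ee_pos: [0.4407, -0.0428, 0.1174]
orientation: [-0.003, -0.047, 0.999, 0.0]
force: [-0.4, -0.5, -0.1]
opening: 0.0214
```

View pics/w1.png

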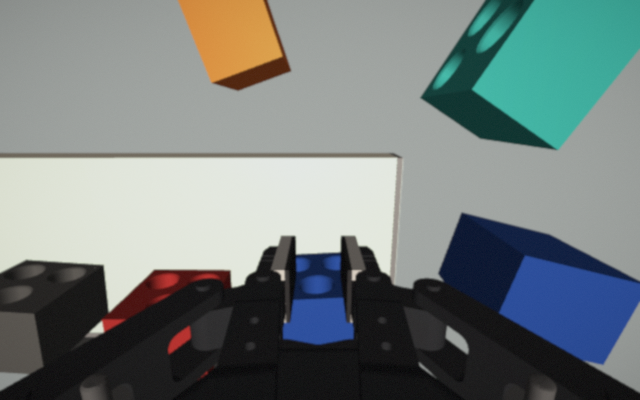

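View pics/s1.png

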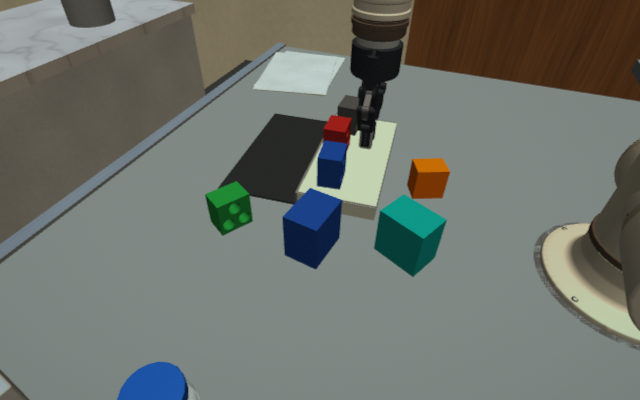

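The fingers at wrist columns 290 and 350 are centred behind the blue block (column 318, wells towards the robot) and nothing else is in the way. I'll descend and push along the step's x axis.

```bash
python3 -m inch '[[1,0,-30,0],[1,0,-60,0],[1,0,-77,0],[1,0,-81,0],[1,0,-81,0]]'
python3 -m inch '[[8,0.7,0,0],[16,1.5,0,0],[23,2.1,0,0],[30,2.8,0,0],[37,3.4,0,0],[44,4.1,0,0],[51,4.7,0,0],[56,5.2,0,0]]'
python3 - <<'E'
from rig import *
from h import *
import cv2
for n in("scene","side"):
    c=capture(n);cv2.imwrite(f"pics/{n}2.png",c["frame"])
    P=pts(c,masks(c)["blue"]);P=P[(abs(P[:,2]-.094)<.004)&(P[:,1]<.03)&(P[:,0]>.4)];print(n,len(P),rect(P))
E
```

```text
time_s: 2.25
ee_pos: [0.4448, -0.0431, 0.0418]
orientation: [0.001, -0.047, 0.999, -0.0]
force: [0.2, 0.0, 0.8]
opening: 0.0214
time_s: 3.05
ee_pos: [0.5006, -0.0378, 0.0403]
orientation: [-0.0, -0.047, 0.999, -0.0]
force: [-4.4, 0.3, 3.5]
opening: 0.0214
scene 629 ([[503.79998779296875, -6.800000190734863], [511.3999938964844, -68.80000305175781], [564.4000244140625, -62.29999923706055], [556.7000122070312, -0.30000001192092896]], [53.3, 62.5])
side 355 ([[515.5, -2.0999999046325684], [522.5, -64.4000015258789], [562.2000122070312, -60.0], [555.2999877929688, 2.4000000953674316]], [40.0, 62.7])
```

View pics/side2.png

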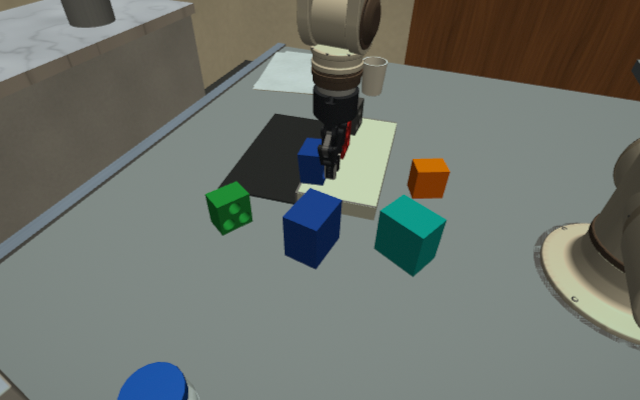

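The blue block stands square to the step and its front face is a few mm over the edge. I'll go slowly through the tipping point.

```bash
python3 -m inch '[[2.5,0.2,0,0],[5,0.5,0,0],[7.5,0.7,0,0],[10,0.9,0,0],[12.5,1.2,0,0],[15,1.4,0,0],[17,1.6,0,0],[17,1.6,0,0]]'
python3 - <<'E'
from rig import *
from h import *
import cv2
for n in("scene","side"):
    c=capture(n);f=c["frame"];cv2.imwrite(f"pics/{n}3.png",cv2.resize(f[80:280,150:450],None,fx=2.5,fy=2.5))
    P=pts(c,masks(c)["blue"]);P=P[(P[:,1]<.03)&(P[:,0]>.4)&(P[:,2]<.12)];print(n,len(P),P.min(0),P.max(0))
E
```

```text
time_s: 3.95
ee_pos: [0.5173, -0.0362, 0.0403]
orientation: [0.0, -0.047, 0.999, -0.0]
force: [-1.1, -0.4, -0.4]
opening: 0.0214
scene 1390 [ 0.51638735 -0.06798699  0.03128407] [ 0.58067355 -0.0006561   0.10007785]
side 966 [ 5.23939961e-01 -1.99615324e-01  2.90555440e-04] [0.63884055 0.02946329 0.09846697]
```

View pics/side3.png

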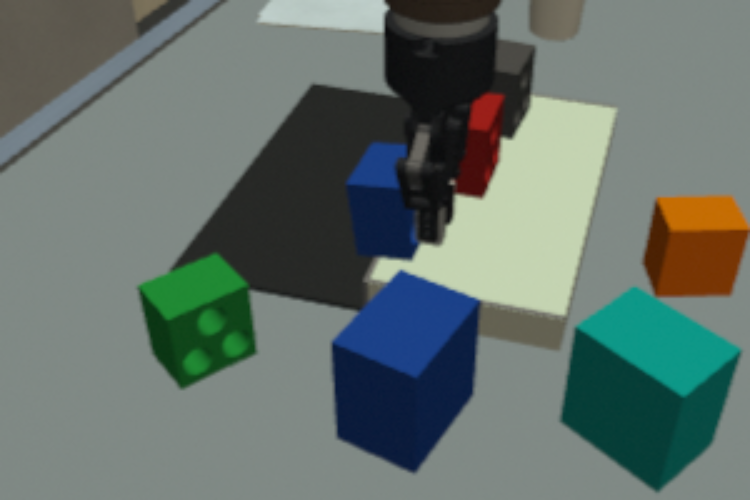

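View pics/scene3.png

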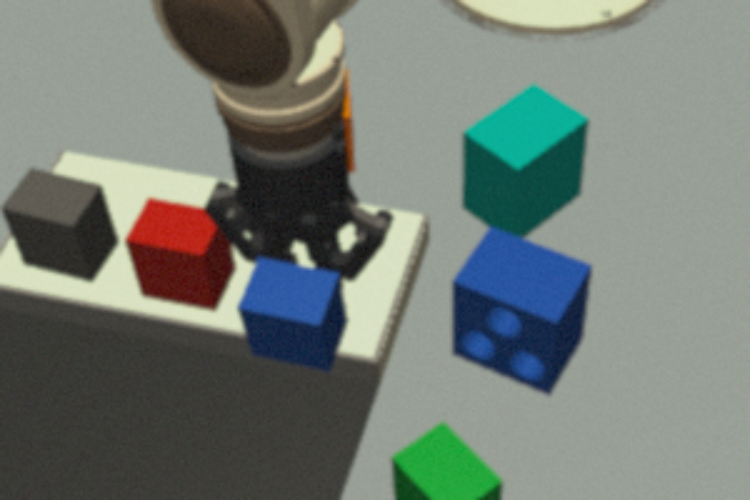

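It is still upright, with its front overhanging by about 20 mm (side crop, 350–420, 140–255). I'll continue.

```bash
python3 -m inch '[[1.5,0.1,0,0],[3,0.3,0,0],[4.5,0.4,0,0],[6,0.6,0,0],[6,0.6,0,0],[6,0.6,0,0],[6,0.6,0,0]]'
python3 - <<'E'
from rig import *
from h import *
import cv2
for n in("scene","side"):
    c=capture(n);f=c["frame"];cv2.imwrite(f"pics/{n}4.png",cv2.resize(f[80:280,150:450],None,fx=2.5,fy=2.5))
E
```

```text
time_s: 4.75
ee_pos: [0.5231, -0.0356, 0.0403]
orientation: [0.0, -0.047, 0.999, -0.0]
force: [-0.6, 0.1, 0.5]
opening: 0.0215
```

View pics/side4.png

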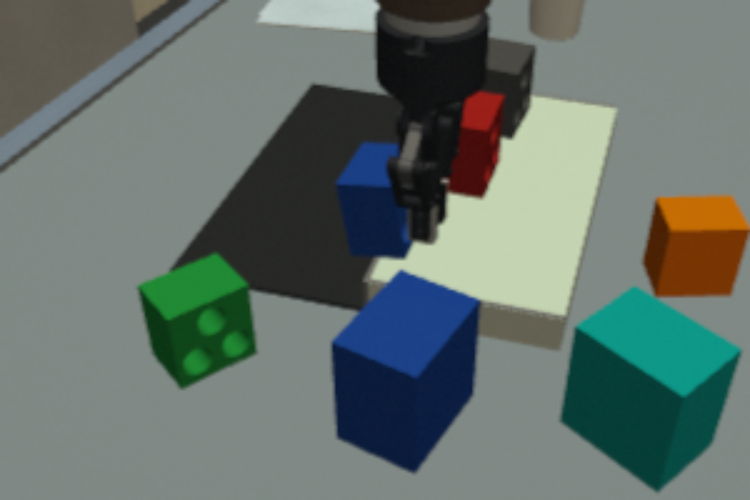

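View pics/scene4.png

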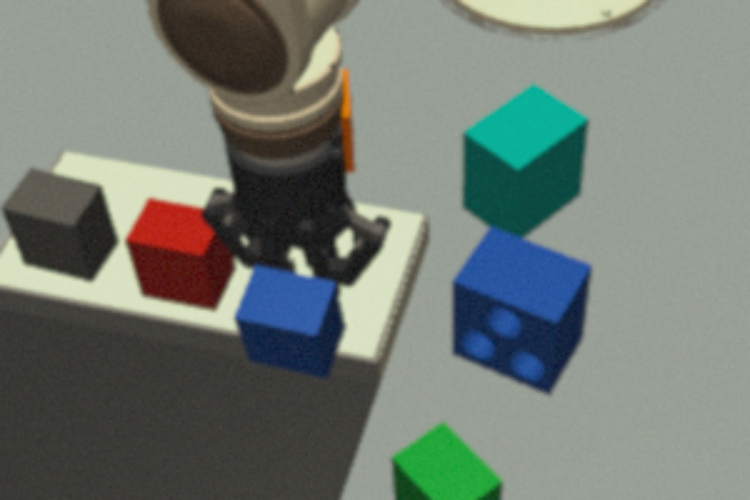

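```bash
python3 -m inch '[[1.5,0.1,0,0],[3,0.3,0,0],[4,0.4,0,0],[4,0.4,0,0],[4,0.4,0,0],[4,0.4,0,0]]'
python3 - <<'E'
from rig import *
from h import *
import cv2
for n in("scene","side"):
    c=capture(n);f=c["frame"];cv2.imwrite(f"pics/{n}5.png",cv2.resize(f[80:280,150:450],None,fx=2.5,fy=2.5))
E
```

```text
time_s: 5.45
ee_pos: [0.5271, -0.0352, 0.0404]
orientation: [0.0, -0.047, 0.999, -0.0]
force: [-1.2, -0.7, 2.4]
opening: 0.0216
```

View pics/side5.png

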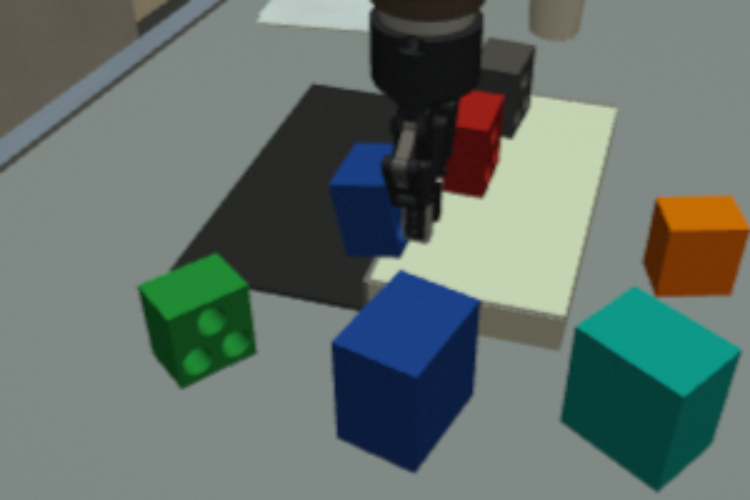

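View pics/scene5.png

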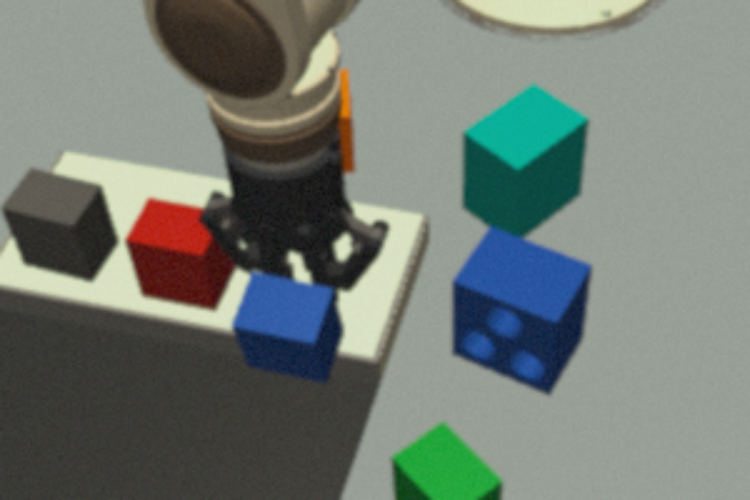

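The block has leaned forward about 10° and is being held. The upward force suggests the fingertips have caught in the two lower wells. Its middle is already past the edge, so I'll pull the fingers straight back to let it go over.

```bash
python3 -m inch '[[-25,-2.3,0,0],[-35,-3.2,0,0],[-35,-3.2,0,0],[-35,-3.2,0,0],[-35,-3.2,0,0]]'
python3 - <<'E'
from rig import *
from h import *
import cv2
for n in("scene","side"):
    c=capture(n);f=c["frame"];cv2.imwrite(f"pics/{n}6.png",cv2.resize(f[80:280,150:450],None,fx=2.5,fy=2.5))
E
```

```text
time_s: 6.05
ee_pos: [0.4927, -0.0384, 0.0404]
orientation: [0.0, -0.047, 0.999, -0.0]
force: [0.2, -0.4, -0.1]
opening: 0.0211
```

View pics/side6.png

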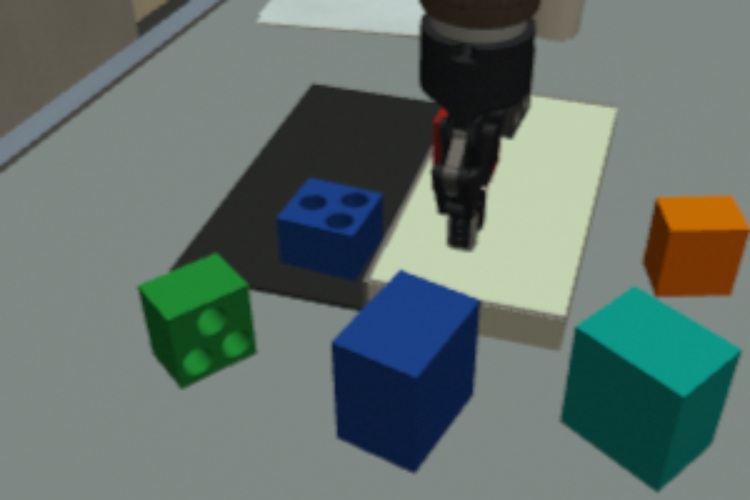

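View pics/scene6.png

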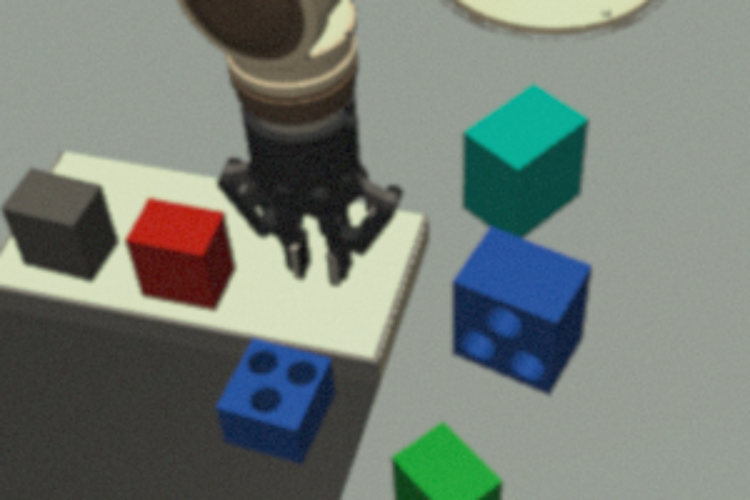

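It went over: blue now lies on the mat with its wells up (scene crop (275,385), side crop (330,215)). I'll raise the gripper clear and measure how flat and square it lies, and whether the others have moved.

```bash
python3 -m inch '[[0,0,40,0],[0,0,80,0],[0,0,120,0],[0,0,140,0],[0,0,140,0],[0,0,140,0],[0,0,140,0]]'
python3 - <<'E'
from rig import *
from h import *
import cv2,numpy as np
for n in("scene","side"):
    c=capture(n);f=c["frame"];cv2.imwrite(f"pics/{n}7.png",f);M=masks(c)
    for k,zt in(("blue",.048),("red",.094)):
        P=pts(c,M[k]);B=P[(P[:,1]<.04)&(P[:,0]>.45)&(P[:,2]<.12)&(P[:,2]>.0)];
        T=B[abs(B[:,2]-zt)<.006]
        A=np.c_[T[:,:2]-T[:,:2].mean(0),np.ones(len(T))];s=np.linalg.lstsq(A,T[:,2],rcond=None)[0]
        r,_=cv2.findContours,0
        b,sz=rect(T);b=np.array(b);e=[b[(i+1)%4]-b[i] for i in range(2)]
        print(n,k,b.tolist(),sz,'angdeg',[np.degrees(np.arctan2(*x[::-1])).round(1) for x in e],'plane',s.round(3))
    P=pts(c,M["dark"]);T=P[(abs(P[:,2]-.094)<.003)&(P[:,1]<-.19)&(P[:,1]>-.28)&(P[:,0]<.57)&(P[:,0]>.49)];print('grey',len(T),T.mean(0),T.min(0),T.max(0))
print(observe()["force"])
E
```

```text
time_s: 6.85
ee_pos: [0.4917, -0.0383, 0.1789]
orientation: [-0.001, -0.047, 0.999, 0.0]
force: [-0.6, -0.5, -0.0]
opening: 0.0213
scene blue [[567.5, 1.7999999523162842], [568.9000244140625, -59.599998474121094], [635.7999877929688, -58.0], [634.4000244140625, 3.299999952316284]] [66.9, 61.3] angdeg [np.float64(-88.7), np.float64(1.4)] plane [-0.005 -0.003  0.048]
scene red [[500.1000061035156, -106.5], [504.79998779296875, -166.6999969482422], [551.0999755859375, -163.1999969482422], [546.5, -102.9000015258789]] [46.5, 60.4] angdeg [np.float64(-85.5), np.float64(4.3)] plane [-0.04  -0.008  0.094]
grey 165 [ 0.53826696 -0.22924076  0.0940853 ] [ 0.50790572 -0.2649236   0.09104242] [ 0.55196139 -0.20418898  0.09680434]
side blue [[567.2999877929688, 5.199999809265137], [567.5, -57.900001525878906], [633.4000244140625, -57.70000076293945], [633.2000122070312, 5.400000095367432]] [65.9, 63.1] angdeg [np.float64(-89.8), np.float64(0.2)] plane [ 0.009 -0.012  0.047]
side red [[500.1000061035156, -103.69999694824219], [504.8999938964844, -167.89999389648438], [548.5999755859375, -164.6999969482422], [543.9000244140625, -100.4000015258789]] [43.9, 64.5] angdeg [np.float64(-85.7), np.float64(4.2)] plane [ 0.011 -0.021  0.093]
grey 169 [ 0.51879984 -0.23392225  0.09337744] [ 0.50509557 -0.26567426  0.09117332] [ 0.54000221 -0.20197224  0.09520311]
[ 0.34959102 -0.88226369 -0.3135404 ]
```

View pics/scene7.png

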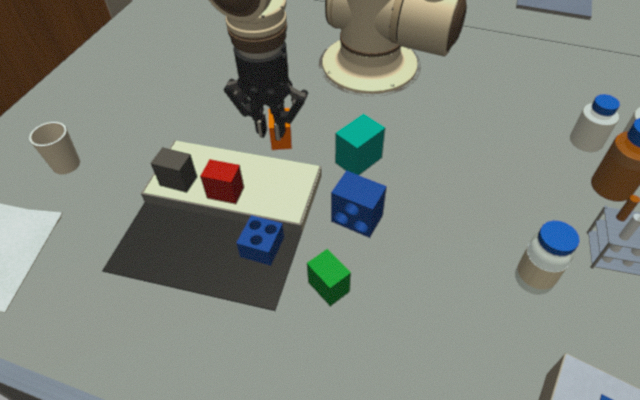

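Blue lies flat: its top is at 48 mm with level plane fits, it is fully on the mat and 4–5° off square. Red and grey are where they were, so I'll hand in.

```bash
python3 -c "
from rig import *
print(close_job())"
```

```text
the job is handed in; nothing more can be done
None
```

The blue block is lying flat on the black mat with its wells facing up, and I handed the job in at about 7 s of the 32 s allowed. I pushed it low on the wells face with a slightly open two-finger paddle, through the point where its middle passed the edge. It leaned about 10° and then stopped, probably because the fingertips had caught in the lower wells. When I pulled the fingers straight back, it tipped over by itself.

**Blue block:** both cameras put its top at 47–48 mm (48 expected) and level. It is wholly on the mat and about 4–5° off square to the step. The two views gave slightly different yaws, 1.4° and 0.2° in the world frame, against the step's 5.3°.

**Red and grey blocks:** both still stand, with red's measured corners within about 2 mm of before. The grey was partly masked by colour in the scene view, so I judged it from the side view, where its extent matches the first measurement.

**Gripper:** it was raised clear with no contact force, and forces reported after each move stayed under 6 N.

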